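# Seat a test coupon in the corner pocket of a measuring fixture

### The arm

A 6-joint arm with a two-finger parallel gripper is mounted at the origin on a cart in front of the work surface, level with it; the furniture and walls round the work are solid. World frame = base frame: x ahead of the robot, y to its left, z up, the work surface at z = 0. Lengths are in mm, angles in rad, forces in N, time in s.
With the tool pointing down it reaches from about 350 to 775 mm from the base axis. Payload 7.3 kg.
Tool frame: the origin (TCP) lies at the very end of the fingers, on their centre line; the grasp point (between the pads) lies 19 mm behind it (bot.grip_point_offset is the distance from the TCP to the grasp point, in mm); z points along the fingers, y is the line along which they close (so a half turn about z gives the same grasp; the last joint's range is limited). The gripper opens to 92 mm and grips with 3 to 60 N. Pads are 19 mm wide; open, the fingers measure 130 mm over their backs; the gripper's body (75 mm by 190 mm) begins 47 mm behind the grasp point.
Start: joints at [-1.259, 0.342, 1.524, -0, 1.275, -0.146], TCP at [232.061, -470.948, 226.741] pointing down, gripper open.
Joint ranges: [-2.53, 2.53], [-0.77, 2.02], [0.04, 2.7], [-1, 4.14], [0.28, 2.66], [-3.11, 3.11]. Speed limits (rad/s): [2.57, 2.57, 3.14, 3.14, 3.14, 3.14].

### API

Orientations are given as [roll, pitch, yaw] about the fixed x, y, z axes, in that order (R = Rz(yaw) Ry(pitch) Rx(roll)).
In Python, from plant import bot gives the robot as it stands. The module is installed in compiled form; this text tells all that it offers.
- The arm moves only by the shell command python3 -m jog 'ROWS' [OPENING]. ROWS is JSON, a list of rows, each a list of 6 numbers: the shift along the tool's x, y, z in mm, then the turn, a rotation vector about the tool's x, y, z in rad. In form: [[dx, dy, dz, rx, ry, rz], ...]. A call has 1 to 12 rows; each row shifts and turns the commanded pose from where the row before left it, along the tool's axes as they then stand; what a row does not reach is not made up. A row lasts 1/10 s, in which the tool goes at most 50 mm and 8.59 degrees, less where a joint would pass 70% of its speed; a pose out of reach is approached as far as the arm can. A call with a gripper value outside its range is refused whole. OPENING is the opening in per cent of the stroke, from 0 (shut) to 100 (fully open), set as the call begins (- or left out, the last holds). The fingers move at their own pace and stop on an object; the grip force is fixed at half the most. Time passes only in rows, so rows that do not move let the fingers close. It gives the time, the measured TCP pose, the force, the opening and the grip force at its end, in the units of the state.
- bot.get_obs(): the state, without advancing time (a new reading comes with each control period).
- bot.capture(name): name is "scene" or "side" or "wrist"; returns the picture (480x640x3 uint8, red, green, blue); there is no depth.
- bot.camera_model(name): a dict with "fx", "fy", "cx", "cy" (pixels), "position" and "orientation" of the camera in the world; the wrist camera has in their place "T_tool_cam" (4x4, takes a point from camera to tool coordinates, whose origin is the TCP and whose axes are the flange's). Camera axes: x right, y down, z forward; pixel columns grow to the right and rows downward; lengths in mm; the calibration is good to about 2 mm. A picture is of the moment at which its call begins: read the wrist's pose just before it. camera_model takes no time and is no camera call.
- bot.close_job(): hands the job in; it is judged then, once.
Trained networks look in the newest picture that a camera, given by its name, has taken for a name from the list of things; names that differ only in an ending like _2 or _b are one class to them, and where a whole thing is asked for, a point or a joint stands for the part that bears it (a point fixed in the world has none). Each returns a list of dicts, best first, with "p" (0 to 1); they miss things now and then, are a little off and sometimes report something else, mostly with a low value. They report only what shows in the picture. A call takes as long as a camera call. They do not tell look-alikes from the thing itself.
- bot.outline_of(target, camera): "mask" (480x640 bool, what is visible of it) and "pixel" ([column, row] in pixels, amid what is visible of it).
The state is a dict: "time": time; "joint_positions": joint angles; "dq": joint speeds; "tau": joint torques, N m; "tool_pos": TCP position; "tcp_rot": TCP orientation; "contact_force": force on the tool from outside, world axes, zero at the start; "moment": the same for the moment, N m; "grip_width": finger opening in mm; "finger_force": force on a finger pad.
Only numpy, scipy, OpenCV 4.12 (cv2) and the standard library are available. Lean on these libraries where they do the work, as an engineer would, in place of code of your own. Each camera call takes 0.05 s, during which the arm holds its last target. There are 200 camera calls.

### The job

Load the copper test coupon into the measuring fixture by pushing it with the fingertips, without lifting it: push it flat against the long back rail first, then, keeping it against the rail, slide it along the rail into the corner pocket at the end where the small rectangular guide block stands, until it sits fully home against both the rail and the end stop. Leave the vial, the stopper and the tape roll beside the fixture where they are.

Things in the scene. Friction and masses are not known exactly. Their poses are not given: they have to be found in the camera images.
- coupon: Loose copper plate flat on the fixture's base plate: 44 mm along its x, 60 mm along its y, 14 mm thick, 0.2 to 0.4 kg, a small dark dot near one short edge (either way round is right). Origin at the centre of its underside. Starts in front of the rail, turned at most 0.35 rad from the fixture. Its 60 mm side goes along the rail: against the rail its origin is at fixture x = +23 mm.
- fixture: Fixed dark base plate with steel back rail and end stops 12 mm high. Origin on its underside; plate top at z = 10 mm, spanning x -75 to +65, y -188 to +188 mm. The rail runs along y on the far (+x) side, inner face at x = +45 mm. End stops at both ends of the rail: inner faces at y = -160 and +160 mm, reaching from the rail to x = +1 mm. Yaw at most 0.15 rad.
- guide_block: Fixed steel block, 40 (x) x 30 (y) x 12 mm high, square to the fixture, on its plate at the left or right end of the rail (varies). Origin: centre of underside, at fixture x = -22, y = +130 or -130, z = 10 mm. Between it and the rail is the pocket, 47 mm wide. The seated coupon's origin is 45 mm from this origin along +x, same y; 15 mm of the coupon then stick out of the mouth.
- thumb_screw: Fixed round steel thumb screw, 22 mm across, 14 mm high, in the guide block's mirror place at the other end of the rail, the end that is not to be used. Origin at the centre of its underside.
- vial: Loose bystander: capped sample vial, 22 mm across, 50 mm high, upright on the worktop off the fixture's left end. Origin at the centre of its underside.
- stopper: Loose bystander: black rubber stopper, 36 mm across, 30 mm high, upright on the worktop in front of the fixture (robot's side). Origin at the centre of its underside.
- tape: Loose bystander: roll of masking tape, 84 mm across, 20 mm high, flat on the worktop off the fixture's right end. Origin at the centre of its underside.
Mind the look-alikes: they are no part of the job. Of the things like the coupon, leave any that is purple or yellow; of the rest the smaller one is meant.

How it is judged (in metres and radians):
On the way, in this order (a step that is already met when the one before it is completed fails the run):
1. the coupon lies flat against the back rail (gap under 3 mm, turned less than 0.06 rad), still outside the pocket (x of coupon in the frame of fixture above 0.02 m and angle between the x axis of coupon and the x axis of fixture, either way round below 0.06 rad and (y of coupon in the frame of guide_block above 0.06 m or y of coupon in the frame of guide_block below -0.06 m)), for 0.2 s.
2. the coupon has slid into the corner pocket, against rail and end stop (x of coupon in the frame of guide_block above 0.0425 m and y of coupon in the frame of guide_block between -0.003 and 0.003 m and angle between the x axis of coupon and the x axis of fixture, either way round below 0.05 rad), for 0.2 s.
At the end, for the whole second after the job is handed in: The coupon lies flat on the base plate in the corner pocket beside the guide block, at rest: within 2.5 mm of the back rail, within 3 mm of the end stop and turned less than 0.05 rad from the fixture (all of step 2 and height (world z) of coupon below 0.013 m and linear speed of coupon below 0.01 m/s); the robot touches nothing.
It fails at once if the coupon is lifted more than 5 mm off the base plate or tipped by more than 0.2 rad (z of coupon in the frame of fixture above 0.015 m or angle between coupon's own z axis and vertical above 0.2 rad).
It fails at once if the coupon comes away from the rail by more than 6 mm within 70 mm of its seat (x of coupon in the frame of fixture below 0.017 m and y of coupon in the frame of guide_block between -0.07 and 0.07 m).
It fails at once if the vial is moved by more than 15 mm or tipped (distance of vial from where it was at the start of the episode above 0.015 m or angle between vial's own z axis and vertical above 0.3 rad).
It fails at once if the rubber stopper is moved by more than 15 mm or tipped (distance of stopper from where it was at the start of the episode above 0.015 m or angle between stopper's own z axis and vertical above 0.3 rad).
It fails at once if the tape roll is moved by more than 15 mm or tipped (distance of tape from where it was at the start of the episode above 0.015 m or angle between tape's own z axis and vertical above 0.3 rad).
It also fails if it takes over 45 s, if anything falls off the work surface, if the arm or the gripper's body presses on something with over 40 N, if the wrist force passes 120 N, or if a joint passes its speed limit or range.

## Working session

There is one attempt and no reset: what is moved stays moved. The work goes in short steps, Python scripts to look and compute and a shell command to move; the robot and the scene stay as the last step left them, time stands still between calls to the robot, and variables do not carry over. Pictures are saved under pics/ and viewed, at most 10 in all, crops included, and the job is handed in when it is done.

```bash
mkdir -p pics; cat > h.py <<'E'
import numpy as np, cv2
from scipy.spatial.transform import Rotation as R
from plant import bot
def cam(n):
    m=bot.camera_model(n)
    if n=="wrist":
        o=bot.get_obs(); T=np.eye(4); T[:3,:3]=R.from_euler('xyz',o["tcp_rot"]).as_matrix(); T[:3,3]=o["tool_pos"]
        T=T@np.array(m["T_tool_cam"]); return m,T[:3,:3],T[:3,3]
    q=np.array(m["orientation"]); 
    r=q if q.shape==(3,3) else (R.from_euler('xyz',q).as_matrix() if q.size==3 else R.from_quat(q).as_matrix())
    return m,r,np.array(m["position"])
def ray(c,px,z):
    m,r,p=c; px=np.atleast_2d(np.array(px,float))
    d=np.c_[(px[:,0]-m["cx"])/m["fx"],(px[:,1]-m["cy"])/m["fy"],np.ones(len(px))]@r.T
    return p+d*((z-p[2])/d[:,2])[:,None]
def proj(c,P):
    m,r,p=c; q=(np.atleast_2d(P)-p)@r
    return np.c_[q[:,0]/q[:,2]*m["fx"]+m["cx"],q[:,1]/q[:,2]*m["fy"]+m["cy"]]
def save(n,im): cv2.imwrite("pics/"+n+".png",im[:,:,::-1])
E
python3 - <<'E'
from h import *
print(bot.camera_model("scene"),bot.camera_model("side"),bot.camera_model("wrist"))
o=bot.get_obs();print(o)
for n in ["scene","side"]:
    im=bot.capture(n);save(n+"0",im);c=cam(n)
    for t,z in [("coupon",24),("fixture",10),("guide_block",22),("thumb_screw",24),("vial",25),("stopper",15),("tape",10)]:
        for d in bot.outline_of(t,n):
            if d["p"]>.2: print(n,t,round(d["p"],2),np.round(d["pixel"]),d["mask"].sum(),ray(c,d["pixel"],z).round()[0])
E
```

```text
{'fx': 485.56707242451307, 'fy': 485.56707242451307, 'cx': 309.8083185080037, 'cy': 234.0633889328019, 'position': array([-133.43261983, -677.23473324,  446.39161211]), 'orientation': array([-2.02518799,  0.02728618, -0.82719026])} {'fx': 471.6303292804032, 'fy': 471.6303292804032, 'cx': 319.01968087066496, 'cy': 237.05443367276516, 'position': array([188.64398695, 792.35340548, 407.80800588]), 'orientation': array([-1.94095621, -0.00357063, -2.80938968])} {'fx': 404.5509210206698, 'fy': 404.5509210206698, 'cx': 325.76615127890386, 'cy': 237.00732163350895, 'T_tool_cam': array([[ 6.32774808e-04, -9.58332286e-01, -2.85655089e-01,
         7.72232110e+01],
       [ 9.99999652e-01,  7.61932443e-04, -3.41005207e-04,
        -2.03546471e-01],
       [ 5.44446180e-04, -2.85654774e-01,  9.58332434e-01,
        -1.57712941e+02],
       [ 0.00000000e+00,  0.00000000e+00,  0.00000000e+00,
         1.00000000e+00]])}
{'time': 0.0, 'joint_positions': array([-1.25901599e+00,  3.42714157e-01,  1.52504074e+00, -8.00482232e-06,
        1.27541250e+00, -1.45999551e-01]), 'dq': array([ 6.20243961e-04,
[... 839 characters left out ...]
 504. -337.   22.]
scene vial 0.81 [270. 218.] 264 [499.  36.  25.]
scene stopper 0.96 [395. 293.] 485 [ 437. -323.   15.]
scene tape 0.83 [498. 303.] 1568 [ 523. -456.   10.]
side coupon 0.71 [259. 302.] 1148 [506. 173.  24.]
side coupon 0.68 [328. 296.] 643 [405. 113.  24.]
side coupon 0.65 [326. 228.] 247 [ 514. -203.   24.]
side coupon 0.46 [388. 210.] 191 [ 402. -391.   24.]
side fixture 0.73 [314. 243.] 3188 [ 520. -137.   10.]
side guide_block 0.61 [336. 214.] 95 [ 526. -320.   22.]
side thumb_screw 0.38 [312. 254.] 72 [493. -48.  24.]
side vial 0.57 [299. 268.] 308 [493.  27.  25.]
side stopper 0.69 [372. 222.] 156 [ 428. -312.   15.]
side tape 0.7 [344. 203.] 372 [ 543. -460.   10.]
```

View pics/scene0.png

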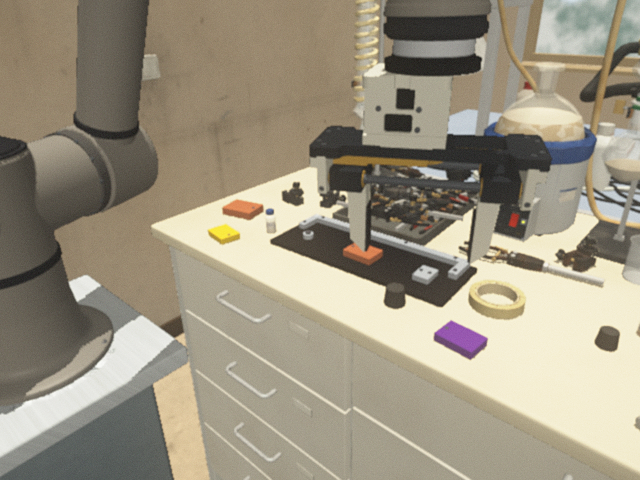

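View pics/side0.png

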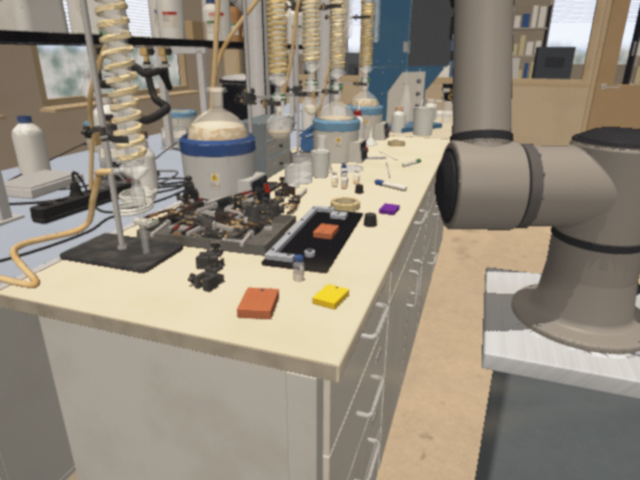

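Scene picture: there are four coupon-like plates. Purple is at (461,338), yellow at (224,235), a larger copper one at (241,208) and a smaller copper one on the fixture at (362,255). The last one fits because it is copper, the smaller of the two and on the base plate. The guide block is at (425,276), the right (-y) end; the thumb screw is at (307,235). Next I move above the fixture for a close look.

```bash
python3 -m jog '[[33,-10,0,0,0,0],[34,-10,0,0,0,0],[34,-10,0,0,0,0],[34,-10,0,0,0,0],[34,-10,0,0,0,0],[34,-10,0,0,0,0],[34,-10,0,0,0,0],[34,-10,0,0,0,0],[34,-10,0,0,0,0],[34,-10,0,0,0,0],[34,-10,0,0,0,0],[30,-10,0,0,0,0]]' 15
python3 -m jog '[[0,0,0,0,0,0.13],[0,0,0,0,0,0.13],[0,0,0,0,0,0.13],[0,0,0,0,0,0],[0,0,0,0,0,0],[0,0,0,0,0,0]]'
cat > w.py <<'E'
import sys
from h import *
c=cam("wrist"); im=bot.capture("wrist"); save(sys.argv[1],im)
o=bot.get_obs();print(o["tool_pos"].round(1),o["tcp_rot"].round(4),o["time"])
for t,z in [("coupon",24),("fixture",10),("guide_block",22),("thumb_screw",24)]:
    for d in bot.outline_of(t,"wrist"):
        if d["p"]<.2: continue
        k,_=cv2.findContours(d["mask"].astype(np.uint8),0,1); k=max(k,key=cv2.contourArea)[:,0]
        w=ray(c,k,z)[:,:2].astype(np.float32); r=cv2.minAreaRect(w)
        print(t,round(d["p"],2),np.round(d["pixel"]),"rect",np.round(r[0],1),np.round(r[1],1),round(r[2],1))
E
python3 w.py w1
```

```text
time: 2.0
tool_pos: [541.7, -183.9, 226.7]
tcp_rot: [3.141, -0.0, 0.458]
contact_force: [1.7, -0.0, 0.3]
grip_width: 13.7
finger_force: 0.0
time: 2.6
tool_pos: [540.5, -185.3, 226.7]
tcp_rot: [3.141, -0.0, 0.07]
contact_force: [-0.2, 0.6, 0.1]
grip_width: 13.7
finger_force: 0.0
[ 540.5 -185.3  226.7] [ 3.1415 -0.      0.0696] 2.65
coupon 0.84 [ 54. 308.] rect [417.3  72.1] [63.1 49.7] 82.0
coupon 0.83 [343. 237.] rect [ 513.3 -200.5] [47.8 60. ] 1.7
coupon 0.66 [ 10. 204.] rect [525.6  98. ] [22.4 60.3] 81.1
coupon 0.2 [332. 206.] rect [ 532.  -196.2] [136.6 362.3] 3.1
fixture 0.94 [331. 206.] rect [ 528.9 -197.6] [140.8 375.1] 3.1
fixture 0.42 [472. 234.] rect [ 516.4 -330.7] [43.6 33.7] 3.3
guide_block 0.64 [478. 237.] rect [ 519.2 -325.8] [41.2 32.6] 2.9
thumb_screw 0.64 [202. 230.] rect [507.  -70.7] [20.4 23.1] 44.8
thumb_screw 0.63 [474. 236.] rect [ 519.3 -324.9] [41.9 32.3] 3.3
```

```bash
python3 - <<'E'
import cv2
im=cv2.imread("pics/w1.png")[120:320,150:550]; cv2.imwrite("pics/w1c.png",cv2.resize(im,(800,400),interpolation=cv2.INTER_CUBIC))
E
```

```text
(no output)
```

View pics/w1c.png

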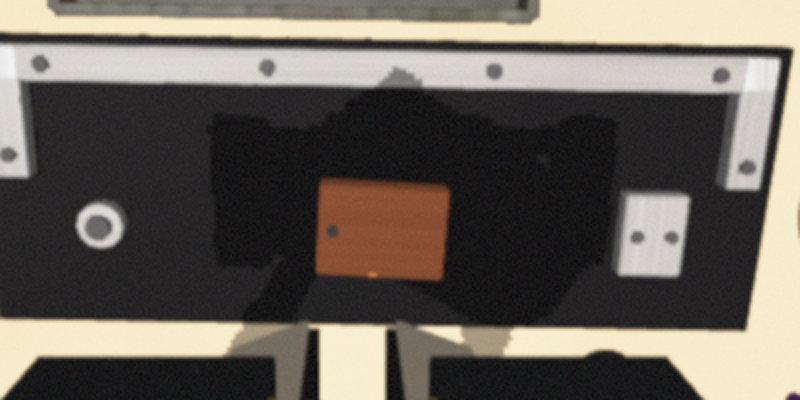

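The crop confirms it: a small copper plate with its dot at the left lies on the base plate, crop (382,230). The guide block is to its right at (652,235) and the thumb screw at the left end at (100,225). I compute the push geometry next.

```bash
cat > f.py <<'E'
from h import *
yaw=0.053; o=np.array([533.9,-197.3])
def tofix(p): 
    c,s=np.cos(yaw),np.sin(yaw); return (np.atleast_2d(p)[:,:2]-o)@np.array([[c,-s],[s,c]])
E
python3 - <<'E'
from f import *
c=cam("wrist")
for n,p,z in [("rail",[(180,161.2),(515,166.8)],22),("stopR in",[(514,169),(511,213)],22),("plate front",[(160,279),(520,284)],10),("plate back",[(160,139),(545,144.5)],10),("plate right",[(545,144.5),(523,284.5)],10),
  ("guide",[(462,216),(495,217.5),(491.5,257),(459,257.5)],22),("coupon top",[(310.5,210.5),(374.5,214),(371.5,259.5),(308.5,256.5)],24)]:
    w=ray(c,np.array(p),z); d=w[1]-w[0]
    print(n,w[:,:2].round(1).tolist(),"yaw",round(np.arctan2(-d[0],d[1]),3),"fix",tofix(w).round(1).tolist())
t=np.array([540.5,-185.3]); print("tcp fix",tofix(t).round(1))
E
```

```text
rail [[570.6, -53.5], [586.2, -350.5]] yaw -3.089 fix [[44.2, 141.6], [44.1, -155.7]]
stopR in [[584.2, -350.0], [544.3, -355.3]] yaw 1.704 fix [[42.1, -155.1], [2.0, -158.3]]
plate front [[451.0, -25.5], [470.5, -384.6]] yaw -3.087 fix [[-73.6, 175.9], [-73.2, -183.7]]
plate back [[587.6, -32.0], [606.8, -379.1]] yaw -3.086 fix [[62.4, 162.2], [63.1, -185.4]]
plate right [[606.8, -379.1], [470.2, -387.7]] yaw 1.634 fix [[63.1, -185.4], [-73.7, -186.8]]
guide [[538.4, -310.9], [539.1, -341.4], [500.7, -345.4], [498.1, -314.7]] yaw -3.119 fix [[-1.5, -113.6], [-2.5, -144.2], [-41.0, -146.1], [-42.0, -115.3]]
coupon top [[534.4, -171.5], [535.2, -230.0], [491.0, -231.8], [489.9, -172.2]] yaw -3.128 fix [[1.9, 25.8], [-0.5, -32.8], [-44.6, -32.1], [-42.6, 27.4]]
tcp fix [[ 7.2 11.6]]
```

```bash
python3 -m jog '[[0,0,0,0,0,0.016],[-37,7,0,0,0,0],[-37,8,0,0,0,0],[0,0,40,0,0,0],[0,0,40,0,0,0],[0,0,40,0,0,0],[0,0,40,0,0,0],[0,0,30,0,0,0],[0,0,15,0,0,0],[0,0,0,0,0,0],[0,0,0,0,0,0]]' 15
python3 -m jog '[[0,0,4,0,0,0],[0,0,3,0,0,0],[0,0,0,0,0,0],[0,0,0,0,0,0]]'
python3 -m jog '[[5,0,0,0,0,0],[5,0,0,0,0,0],[5,0,0,0,0,0],[5,0,0,0,0,0],[4,0,0,0,0,0],[4,0,0,0,0,0],[4,0,0,0,0,0],[4,0,0,0,0,0],[4,0,0,0,0,0],[0,0,0,0,0,0],[0,0,0,0,0,0]]'
```

```text
time: 3.95
tool_pos: [467.7, -204.2, 22.1]
tcp_rot: [3.141, -0.0, 0.052]
contact_force: [0.6, -0.2, 0.9]
grip_width: 13.6
finger_force: 0.0
time: 4.35
tool_pos: [467.6, -204.1, 15.1]
tcp_rot: [3.141, -0.0, 0.052]
contact_force: [-0.2, 1.0, -0.4]
grip_width: 13.6
finger_force: 0.0
time: 5.45
tool_pos: [507.4, -201.7, 14.6]
tcp_rot: [-3.141, 0.0, 0.052]
contact_force: [-1.0, 0.8, 1.4]
grip_width: 13.7
finger_force: 0.7
```

```bash
python3 -m jog '[[4,0,0,0,0,0],[4,0,0,0,0,0],[3,0,0,0,0,0],[2,0,0,0,0,0],[1,0,0,0,0,0],[1,0,0,0,0,0],[0,0,0,0,0,0]]'
python3 -m jog '[[1,0,0,0,0,0],[1,0,0,0,0,0],[0,0,0,0,0,0]]'
python3 -m jog '[[1,0,0,0,0,0],[0.5,0,0,0,0,0],[0,0,0,0,0,0]]'; python3 w.py w2
```

```text
time: 6.15
tool_pos: [522.5, -201.1, 14.6]
tcp_rot: [3.142, -0.0, 0.052]
contact_force: [-0.3, -0.1, -0.6]
grip_width: 13.4
finger_force: 0.5
time: 6.45
tool_pos: [524.0, -201.1, 14.7]
tcp_rot: [-3.142, 0.001, 0.052]
contact_force: [-4.0, -0.6, 1.0]
grip_width: 13.5
finger_force: 1.8
time: 6.75
tool_pos: [524.1, -201.1, 14.7]
tcp_rot: [-3.141, 0.004, 0.052]
contact_force: [-9.4, -2.5, 3.7]
grip_width: 13.8
finger_force: 4.6
[ 524.1 -201.1   14.7] [-3.141   0.0036  0.052 ] 6.8
coupon 0.67 [325. 236.] rect [ 557.3 -197.3] [44.2 59.3] 3.0
fixture 0.89 [317. 182.] rect [ 552.8 -196.1] [ 92.  278.1] 3.0
guide_block 0.74 [609. 311.] rect [ 531.2 -317.8] [21.7 25.4] 3.0
thumb_screw 0.69 [ 31. 321.] rect [515.4 -80.9] [14.1 16.2] 3.0
```

```bash
python3 -m jog '[[-2,0,0,0,0,0],[-5,0,0,0,0,0],[-5,0,0,0,0,0],[0,0,-20,0,0,0],[0,0,-40,0,0,0],[0,0,-40,0,0,0],[0,0,0,0,0,0]]' 15
python3 -m jog '[[0,0,0,0,0,0.142],[0,0,0,0,0,0.143],[0,0,0,0,0,0.143],[0,0,0,0,0,0.143],[0,0,0,0,0,0.143],[0,0,0,0,0,0.143],[0,0,0,0,0,0.143],[0,0,0,0,0,0.143],[0,0,0,0,0,0.143],[0,0,0,0,0,0.143],[0,0,0,0,0,0.142]]' 0
python3 -m jog '[[-28,-21,0,0,0,0],[-29,-21,0,0,0,0],[0,0,0,0,0,0],[0,0,0,0,0,0]]'; python3 w.py w3
```

```text
time: 7.7
tool_pos: [516.9, -203.2, 120.3]
tcp_rot: [3.136, -0.01, 0.052]
contact_force: [0.2, -0.2, 0.2]
grip_width: 14.1
finger_force: 0.0
time: 8.8
tool_pos: [513.6, -201.4, 114.1]
tcp_rot: [3.141, 0.0, -1.525]
contact_force: [0.8, 0.1, -0.4]
grip_width: 0.3
finger_force: 0.0
time: 9.2
tool_pos: [552.7, -141.9, 114.0]
tcp_rot: [3.141, 0.0, -1.517]
contact_force: [-0.3, -0.0, -1.0]
grip_width: 0.4
finger_force: 0.0
[ 552.4 -142.6  114.2] [ 3.1408 -0.     -1.5186] 9.25
coupon 0.89 [328. 153.] rect [ 556.7 -197.2] [43.7 59.1] 3.1
fixture 0.55 [383. 132.] rect [ 528.4 -188.5] [140.  191.9] 3.0
```

View pics/w3.png

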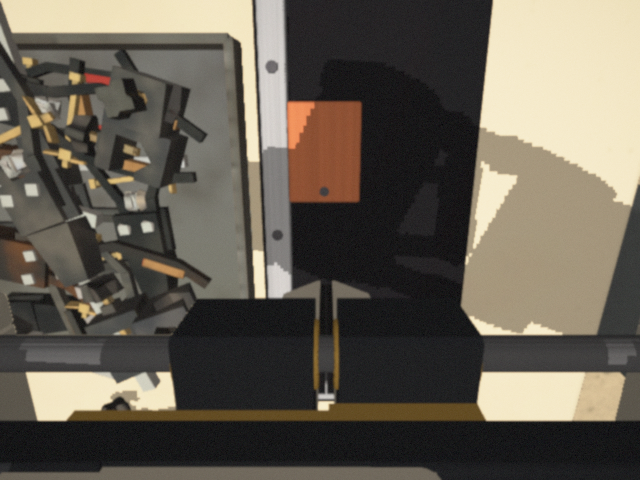

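Wrist picture: the coupon lies flush along the rail, pixels (288–361, 101–202). The closed fingers are in line with its free short edge, with about 15 mm of gap. I descend and push along the rail.

```bash
python3 -m jog '[[0,1.5,20,0,0,0],[0,0,25,0,0,0],[0,0,25,0,0,0],[0,0,18,0,0,0],[0,0,7,0,0,0],[0,0,4,0,0,0],[0,0,0,0,0,0],[0,0,0,0,0,0]]'
python3 -m jog '[[5,0,0,0,0,0],[5,0,0,0,0,0],[4,0,0,0,0,0],[4,-0.2,0,0,0,0],[4,-0.2,0,0,0,0],[4,-0.2,0,0,0,0],[4,-0.2,0,0,0,0],[0,0,0,0,0,0]]'; python3 w.py w4
```

```text
time: 10.25
tool_pos: [551.9, -143.0, 16.6]
tcp_rot: [-3.14, -0.001, -1.519]
contact_force: [0.4, 0.4, -0.1]
grip_width: 0.4
finger_force: 0.0
time: 11.05
tool_pos: [553.2, -171.8, 16.0]
tcp_rot: [3.141, 0.002, -1.52]
contact_force: [-1.2, 5.7, 3.8]
grip_width: 0.3
finger_force: 2.5
[ 553.2 -171.8   16. ] [ 3.1406e+00  1.6000e-03 -1.5195e+00] 11.1
coupon 0.79 [324. 213.] rect [ 557.6 -212.8] [43.5 59.5] 3.0
fixture 0.91 [428. 122.] rect [ 530.3 -222.5] [138.5 135. ] 3.0
thumb_screw 0.67 [323. 212.] rect [ 557.6 -212.7] [44.1 60.3] 3.0
```

View pics/w4.png

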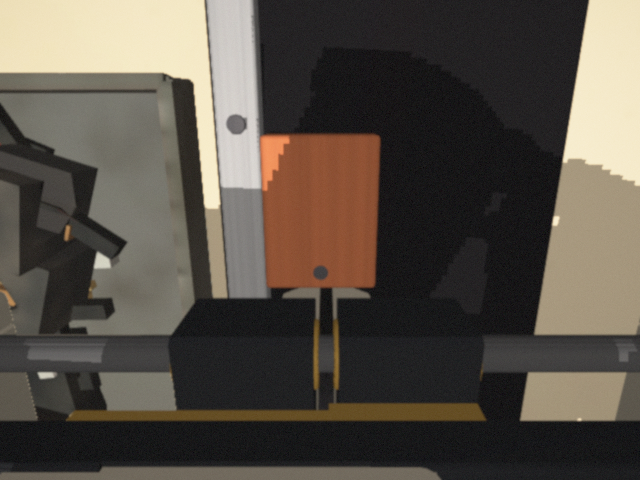

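Picture: the fingers push centrally on the coupon's short edge. The coupon at (262–380, 134–288) is still flush with the rail. I continue.

```bash
python3 -m jog '[[4,-0.1,0,0,0,0],[4,-0.1,0,0,0,0],[4,0,0,0,0,0],[4,-0.1,0,0,0,0],[4,0,0,0,0,0],[4,-0.1,0,0,0,0],[4,0,0,0,0,0],[4,-0.1,0,0,0,0],[4,0,0,0,0,0],[4,0,0,0,0,0]]'; python3 w.py w5
python3 -m jog '[[4,-0.1,0,0,0,0],[4,0,0,0,0,0],[4,-0.1,0,0,0,0],[4,0,0,0,0,0],[4,-0.1,0,0,0,0],[4,0,0,0,0,0],[4,-0.1,0,0,0,0],[0,0,0,0,0,0]]'; python3 w.py w6
```

```text
time: 12.3
tool_pos: [555.3, -210.8, 15.9]
tcp_rot: [3.139, 0.003, -1.519]
contact_force: [-2.8, 8.7, 7.0]
grip_width: 0.4
finger_force: 4.4
[ 555.4 -211.5   15.9] [ 3.1396e+00  2.7000e-03 -1.5195e+00] 12.35
coupon 0.62 [324. 212.] rect [ 559.6 -251.5] [43.5 60.6] 3.0
guide_block 0.92 [451.  24.] rect [ 519.3 -319.2] [41.  15.2] 3.0
time: 13.35
tool_pos: [557.0, -239.1, 15.7]
tcp_rot: [3.139, 0.003, -1.519]
contact_force: [-2.3, 6.3, 5.2]
grip_width: 0.6
finger_force: 3.3
[ 557.  -239.1   15.7] [ 3.1391e+00  2.8000e-03 -1.5194e+00] 13.4
coupon 0.8 [324. 210.] rect [ 561. -280.] [43.8 59.8] 2.9
fixture 0.79 [423. 138.] rect [ 533.8 -289.8] [138.7 134.9] 3.0
guide_block 0.66 [444.  85.] rect [ 519.6 -327.9] [40.9 29.1] 3.0
```

View pics/w6.png

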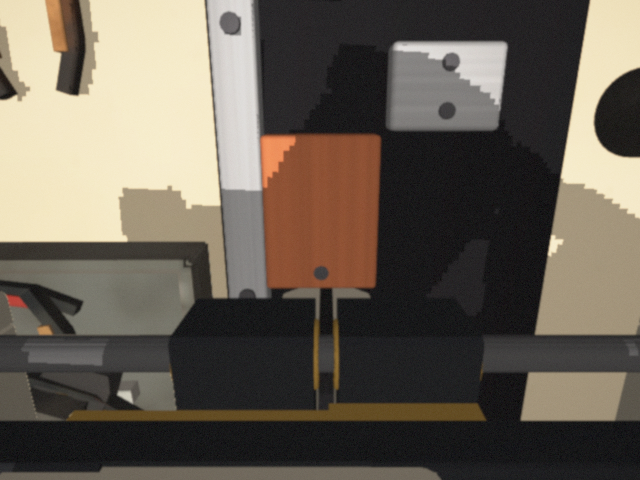

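Picture: the coupon is still flush on the rail, with its right edge at column 380. It is clear of the guide block, whose left edge is at column 388. About 46 mm remain.

```bash
python3 -m jog '[[4,-0.1,0,0,0,0],[4,0,0,0,0,0],[4,-0.1,0,0,0,0],[4,0,0,0,0,0],[4,-0.1,0,0,0,0],[4,0,0,0,0,0],[4,-0.1,0,0,0,0],[4,0,0,0,0,0],[4,-0.1,0,0,0,0],[3,0,0,0,0,0],[0,0,0,0,0,0]]'
python3 -m jog '[[2,0,0,0,0,0],[2,0,0,0,0,0],[1,0,0,0,0,0],[0,0,0,0,0,0]]'
python3 -m jog '[[1,0,0,0,0,0],[1,0,0,0,0,0],[0,0,0,0,0,0]]';python3 w.py w7
```

```text
time: 14.7
tool_pos: [559.1, -277.4, 15.6]
tcp_rot: [3.138, 0.004, -1.519]
contact_force: [-4.6, 7.8, 6.6]
grip_width: 0.1
finger_force: 4.2
time: 15.1
tool_pos: [559.3, -282.1, 15.6]
tcp_rot: [3.138, 0.004, -1.519]
contact_force: [-3.4, 8.2, 6.8]
grip_width: 0.5
finger_force: 4.6
time: 15.4
tool_pos: [559.4, -284.0, 15.6]
tcp_rot: [3.138, 0.005, -1.519]
contact_force: [-4.9, 9.1, 7.7]
grip_width: 0.3
finger_force: 4.7
[ 559.4 -284.    15.6] [ 3.1379  0.0045 -1.5191] 15.45
coupon 0.83 [323. 213.] rect [ 563.4 -325.1] [43.7 60.1] 2.9
fixture 0.86 [439. 139.] rect [ 535.7 -326.3] [139.  117.5] 2.8
fixture 0.71 [615. 224.] rect [ 442.8 -320.5] [26.4 42.2] 15.7
guide_block 0.97 [437. 205.] rect [ 519.7 -329.1] [41.  30.5] 3.0
```

```bash
python3 -m jog '[[1,0,0,0,0,0],[1,0,0,0,0,0],[0,0,0,0,0,0]]'
python3 -m jog '[[1,0,0,0,0,0],[0.5,0,0,0,0,0],[0,0,0,0,0,0],[0,0,0,0,0,0]]'
```

```text
time: 15.95
tool_pos: [559.5, -285.5, 15.6]
tcp_rot: [3.138, 0.005, -1.519]
contact_force: [-4.1, 11.2, 8.4]
grip_width: 0.3
finger_force: 5.7
time: 16.35
tool_pos: [559.5, -285.5, 15.6]
tcp_rot: [3.137, 0.008, -1.519]
contact_force: [-4.5, 16.1, 9.5]
grip_width: 0.5
finger_force: 8.1
```

```bash
python3 -m jog '[[0,0,0,0,0,0],[0,0,0,0,0,0],[-3,0,0,0,0,0],[-5,0,0,0,0,0],[-6,0,0,0,0,0],[0,0,-20,0,0,0],[0,0,-30,0,0,0],[0,0,-30,0,0,0],[0,0,0,0,0,0],[0,0,0,0,0,0],[0,0,0,0,0,0]]'; python3 w.py w8
python3 - <<'E'
import cv2
im=cv2.imread("pics/w8.png")[0:300,200:600]; cv2.imwrite("pics/w8c.png",cv2.resize(im,(800,600),interpolation=cv2.INTER_CUBIC))
E
```

```text
time: 17.45
tool_pos: [559.7, -275.4, 94.5]
tcp_rot: [3.14, 0.001, -1.519]
contact_force: [0.1, -0.3, -0.3]
grip_width: 0.7
finger_force: 0.0
[ 559.7 -275.4   94.3] [ 3.1396e+00  1.3000e-03 -1.5193e+00] 17.5
coupon 0.67 [324. 165.] rect [ 563.5 -326.1] [43.7 59.8] 3.0
coupon 0.67 [621.   4.] rect [ 421.7 -413.8] [26.4  3.6] 3.0
fixture 0.75 [389. 194.] rect [ 534.6 -306.2] [139.7 157.2] 2.8
guide_block 0.69 [400. 162.] rect [ 519.5 -328.2] [40.7 29.6] 3.0
```

View pics/w8c.png

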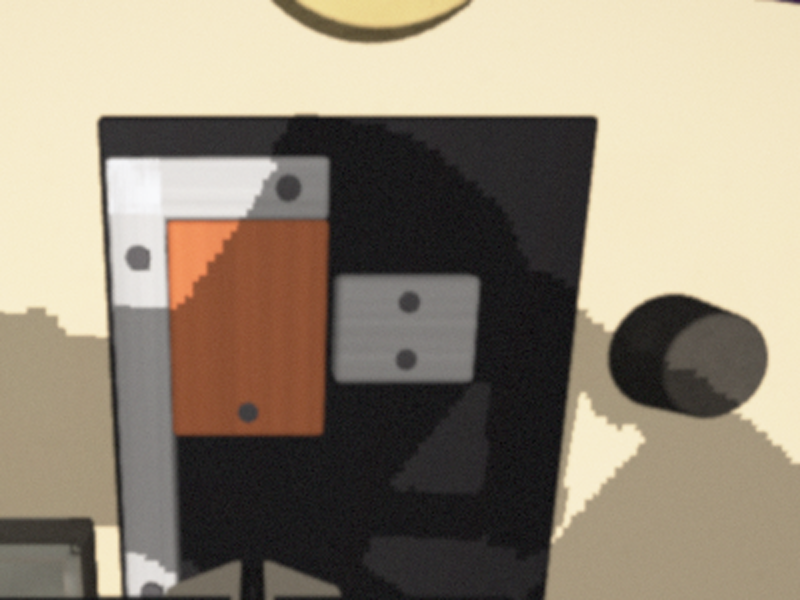

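The crop shows the coupon at (167–328, 220–435) flush against the rail and the end stop, beside the guide block, with no visible gap. Measured relative to the block it sits at about (44.1, -0.2) mm, nominal 45 and 0. The stopper and the tape are clear.

```bash
python3 -c "from plant import bot; print(bot.close_job())"
```

```text
the job is handed in; nothing more can be done
None
```

The coupon is fully home in the corner pocket against both the rail and the end stop, the robot is clear of everything, and the job was handed in at about 17.6 s; no verdict came back.

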